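# Shut the gate of the wide ball chute

## Task

On the club-repair bench two sloping plywood chutes stand side by side, both with their sliding gates open. Push the gate of the wide chute, the one for balls, fully shut until its spring catch snaps in behind the gate's pin, and leave the gate of the narrow chute as it stands.

Things in the scene. Friction and masses are not known exactly. Their poses are not given: they have to be found in the camera images.
- wide_tab (a point): Centre of the push tab at the tail of the wide chute's gate: upright steel plate 36 mm (x) by 8 mm (y) by 50 mm high, top 80 mm above the table. y is the way the gate shuts, across the robot; z up; x away from the robot. Push its -y face, where space is free, to +y. Keep fingertips over 38 mm above the table (45 is good): bed 15 mm and catch 29 mm high lie below.
- wide_gate (a joint): Slide of the wide chute's gate in m: 0 fully open, 0.077 end stop. It starts between 0 and 0.035, rubs at about 5 N throughout and stays where left. The catch adds about 2 to 5 N from about 0.040 on, snaps in at about 0.065, and then keeps the gate from going back below about 0.066.
- wide_catch (a joint): Spring catch of the wide chute's gate in rad: dark steel bar 45 mm long on an upright pivot, on the bed on the gate's -x side. 0 is rest, before the gate's pin reaches it and again once it has snapped in behind the pin; the pin pushes it aside to about 0.17 on the way. The gate works it; no need to touch it.
- narrow_tab (a point): Centre of the like push tab on the gate of the narrow chute (26 mm wide inside), same size and axes. This gate starts open and stays as it is. The two chutes may stand either way round. On both, the chute lies on the tab's +y side, its near wall at least 36 mm clear of the tab even when shut, and nothing within 90 mm of the tab's path rises above 85 mm.

How it is judged:
By the outcome, as a careful person would: the job done as asked, in the order asked, and still so for the second after the job is handed in, with the robot touching nothing.
It also fails if it takes over 32 s, if anything falls off the work surface, if the arm or the gripper's body presses on something with over 40 N, if the wrist force passes 120 N, or if a joint passes its speed limit or range.

## Robot

A 6-joint arm with a two-finger parallel gripper is mounted at the origin on the work surface. World frame = base frame: x ahead of the robot, y to its left, z up, the work surface at z = 0. Lengths are in m, angles in rad, forces in N, time in s.
With the tool pointing down it reaches from about 0.35 to 0.85 m from the base axis. Payload 8.1 kg.
Tool frame: the origin (TCP) lies at the centre of the arm's flange, where the gripper is bolted on; the fingertips stand 186 mm ahead of it and the grasp point (between the pads) lies 167 mm ahead of it (robot.grasp_offset is the distance from the TCP to the grasp point, in m); z points along the fingers, y is the line along which they close (so a half turn about z gives the same grasp; the last joint's range is limited). The gripper opens to 93 mm and grips with 3 to 60 N. Pads are 15 mm wide; open, the fingers measure 128 mm over their backs; the gripper's body (75 mm by 188 mm) begins 65 mm behind the grasp point.
Start: joints at [1.252, 0.13, 1.488, -0, 1.523, -0.085], TCP at [0.139, 0.584, 0.405] pointing down, gripper open.
Joint ranges: [-2.96, 2.96], [-0.89, 2.26], [0.02, 2.5], [-1.34, 4.48], [0, 2.73], [-2.66, 2.66]. Speed limits (rad/s): [2.39, 2.39, 2.79, 3.14, 3.14, 3.14].

## Interface

Orientations are given as a rotation vector (axis times angle).
In Python, from plant import robot gives the robot as it stands.
- The arm moves only by the tool drive_tool, never from a script. Its argument "moves" is one flat list of numbers, 7 for each row, row after row: the finger opening in mm, from 0 to 93, then the shift along the tool's x, y, z in mm, then the turn, a rotation vector about the tool's x, y, z in degrees. A call has 1 to 8 rows; each row shifts and turns the commanded pose from where the row before left it, along the tool's axes as they then stand; what a row does not reach is not made up. A row lasts 1/10 s, in which the tool goes at most 50 mm and 8.59 degrees, less where a joint would pass 70% of its speed; a pose out of reach is approached as far as the arm can. A call is refused whole if a number of a shift passes 50 or a number of a turn 8.59, either way. A call with a gripper value outside its range is refused whole. The fingers move at their own pace and stop on an object; "grip_force" is the grip in N (left out, the last holds). Time passes only in rows, so rows that do not move let the fingers close. It gives the time, the measured TCP pose, the force, the opening and the grip force at its end, in the units of the state.
- robot.read_state(): the state, without advancing time (a new reading comes with each control period).
- robot.read_camera(name): name is "scene" or "top" or "wrist"; returns a dict with "color" (420x560x3 uint8, red, green, blue), "depth" (420x560 float32, m along the optical axis (not along the pixel's ray), 0 where there is no reading), "mtx" (3x3 intrinsics, pixels), "R" (3x3) and "t" (3): a world point X has camera coordinates R X + t. Camera axes: x right, y down, z forward; pixel columns grow to the right and rows downward; lengths in m; the calibration is good to about 2 mm. A picture is of the moment at which its call begins.
- robot.close_job(): hands the job in; it is judged then, once.
The state is a dict: "t": time; "q": joint angles; "dq": joint speeds; "joint_torque": joint torques, N m; "tool_pos": TCP position; "orientation": TCP orientation; "force": force on the tool from outside, world axes, zero at the start; "wrist_torque": the same for the moment, N m; "opening": finger opening in m; "gripper_force": force on a finger pad.
Only numpy, scipy, OpenCV 4.12 (cv2) and the standard library are available. Lean on these libraries where they do the work, as an engineer would, in place of code of your own. Each camera call takes 0.05 s, during which the arm holds its last target. There are 200 camera calls.

## Working session

There is one attempt and no reset: what is moved stays moved. The work goes in short steps, Python scripts to look and compute and a tool call to move; the robot and the scene stay as the last step left them, time stands still between calls to the robot, and variables do not carry over. Pictures are saved under pics/ and viewed, at most 10 in all, crops included, and the job is handed in when it is done.

Besides the shell and the picture viewer there is one more tool, called as name(argument=value, ...), one argument or row to a line, values as JSON. drive_tool: Moves the arm, as the interface text tells. Its arguments: {"type":"object","properties":{"moves":{"type":"array","items":{"type":"number"}},"grip_force":{"type":"number"}},"required":["moves"]}

```bash
mkdir -p pics; cat > h.py <<'E'
import numpy as np, cv2
from plant import robot
def cam(n):
    c=robot.read_camera(n); d=c["depth"].astype(float)
    v,u=np.indices(d.shape); K=c["mtx"]
    P=np.stack([(u-K[0,2])/K[0,0]*d,(v-K[1,2])/K[1,1]*d,d],-1)
    W=(P-c["t"])@c["R"]; W[d==0]=np.nan
    return c,W
E
python3 - <<'E'
from h import *
s=robot.read_state(); print({k:np.round(s[k],3) for k in("t","tool_pos","orientation","force")})
for n in("top","scene"):
    c,W=cam(n); cv2.imwrite(f"pics/{n}0.png",c["color"][...,::-1]); np.save(n+"0.npy",W)
E
```

```text
{'t': np.float64(0.0), 'tool_pos': array([0.139, 0.583, 0.404]), 'orientation': array([-3.66e-01, -3.12e+00,  3.00e-03]), 'force': array([ 0.476, -0.46 , -0.466])}
```

View pics/top0.png

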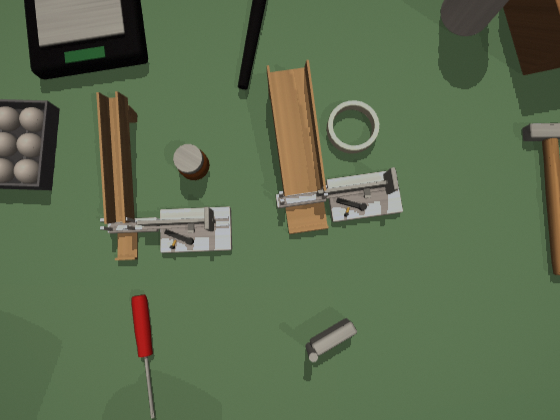

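View pics/scene0.png

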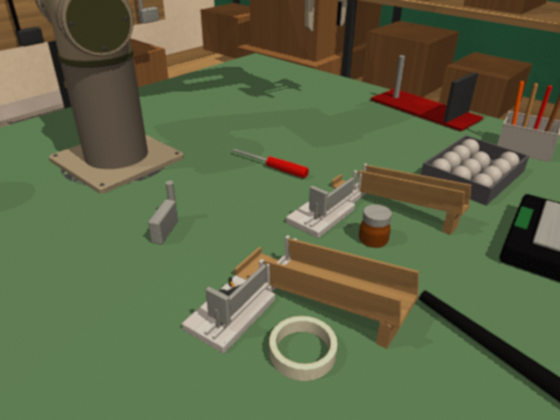

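The top view shows the wide chute in the middle, with its tab near pixel (391,181). The narrow chute is on the left, with its tab near (210,219). The gates shut toward image left, which should be +y.

```bash
python3 - <<'E'
from h import *
W=np.load("top0.npy")
for nm,(r0,r1,c0,c1) in dict(wide=(155,225,320,412),narrow=(195,260,155,240)).items():
    S=W[r0:r1,c0:c1]; 
    for lo,hi in((.074,.09),(.05,.07),(.022,.04),(.01,.02)):
        m=(S[...,2]>lo)&(S[...,2]<hi); p=S[m]
        if not len(p): continue
        rr,cc=np.nonzero(m)
        print(nm,lo,len(p),"px r",rr.min()+r0,rr.max()+r0,"c",cc.min()+c0,cc.max()+c0,"med",np.median(p,0).round(4),"min",p.min(0).round(4),"max",p.max(0).round(4))
        if lo==.074 or lo==.01: 
            q=cv2.minAreaRect(p[:,:2].astype(np.float32)); print("  rect",q)
# gate lines: neighbourhood heights around wide path
print("max z right of tab",np.nanmax(W[150:215,395:450,2]))
S=W[165:205,375:410,2]*1000
print(np.nan_to_num(S[::2,::2],nan=-1).astype(int))
E
python3 - <<'E'
import cv2
i=cv2.imread("pics/top0.png")[145:235,265:415]; cv2.imwrite("pics/crop0.png",cv2.resize(i,None,fx=5,fy=5,interpolation=cv2.INTER_CUBIC))
E
```

```text
wide 0.074 132 px r 167 189 c 390 398 med [ 0.5578 -0.1957  0.0801] min [ 0.5406 -0.2025  0.0741] max [ 0.5757 -0.191   0.0835]
  rect ((0.5582123398780823, -0.19659483432769775), (0.035440970212221146, 0.008823924697935581), 6.470033645629883)
wide 0.05 463 px r 155 195 c 320 395 med [ 0.5525 -0.1269  0.0538] min [ 0.5355 -0.2005  0.05  ] max [ 0.599  -0.0819  0.07  ]
wide 0.022 452 px r 174 215 c 320 397 med [ 0.5397 -0.1427  0.027 ] min [ 0.5055 -0.2171  0.022 ] max [ 0.574  -0.0841  0.04  ]
wide 0.01 2037 px r 171 221 c 320 402 med [ 0.5328 -0.1604  0.0156] min [ 0.4971 -0.2269  0.0101] max [ 0.5833 -0.0859  0.0199]
  rect ((0.5409982800483704, -0.1544133871793747), (0.07554616779088974, 0.13831883668899536), 7.536829471588135)
narrow 0.074 131 px r 206 229 c 204 209 med [0.4994 0.0989 0.0802] min [0.4809 0.0946 0.0743] max [0.5171 0.1026 0.0832]
  rect ((0.49900034070014954, 0.0987955629825592), (0.036181770265102386, 0.007917793467640877), 0.9807286262512207)
narrow 0.05 229 px r 208 230 c 155 212 med [0.4977 0.135  0.0528] min [0.481  0.094  0.0502] max [0.5156 0.1876 0.0699]

[... 836 characters left out ...]
 3  1  1  2  0]
 [24 51 52 51 54 52 53 63 73 81 82 79  0  0  0  3  1  1]
 [53 50 52 54 55 52 50 59 69 79 79 81  0 -1  0  1  1  2]
 [49 47 44 42 37 35 46 57 68 80 80 81  0  0  1  2  1  0]
 [27 23 18 16 17 32 46 55 67 78 80 79  0  1  2  0  1  2]
 [23 22 24 21 21 21 42 54 66 73 78 16  1  2  1  0  0  0]
 [16 15 12 15 15 17 43 52 60 60 14 15 15 -1  0  0  1  0]
 [15 14 14 15 14 17 37 41 14 16 16 15 15 -1  0  0  1  0]
 [18 14 15 15 13 15 16 14 16 16 17 17 15  1  1  1 -1  1]
 [15 16 15 16 17 16 15 16 15 14 15 14 17 -1  0  0  1  1]
 [16 15 13 17 13 15 16 14 17 15 -1 15 15  0  0  1  2  2]
 [15 16 15 18 14 17 16 17 15 14 13 15 16  2  2  0  0  2]
 [14 15 14 15 16 14 17 16 15 15 16 16 15 15  0  0  1  0]]
```

View pics/crop0.png

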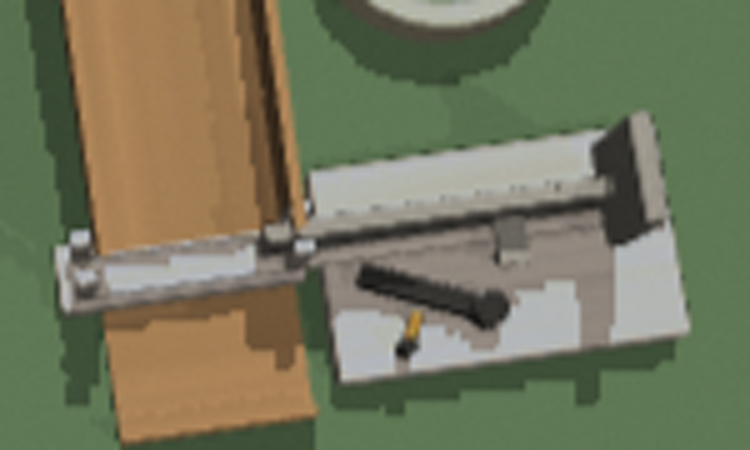

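The crop shows the wide gate's tab plate at about crop (640,170), with the rod running left and slightly down. The dark catch bar is on the bed at (430,295). The measured top is 80 mm and 35×9 mm, as stated. The shutting direction is yawed about 7°, so roughly (-0.122, 0.993).

Plan: close the fingers, turn tool x to the shutting direction and come down on the -y side of the tab.

```bash
cat > plan.py <<'E'
import sys; from h import *
from scipy.spatial.transform import Rotation as Rn
def info(tgt=None,yaw=97,rows=8):
    s=robot.read_state(); R=Rn.from_rotvec(s["orientation"]).as_matrix()
    y=np.degrees(np.arctan2(R[1,0],R[0,0])); print("t",round(s["t"],2),"pos",s["tool_pos"].round(4),"yaw",y.round(2),"tilt",R[:,2].round(4),"F",s["force"].round(1),"op",round(s["opening"],4),"q",s["q"].round(2))
    if tgt is None: return
    d=np.array(tgt)-s["tool_pos"]; turn=y-yaw; print("turn tool z",turn.round(1), "in tool axes mm",(1e3*R.T@d).round(1))
    if rows>1:
        r=turn/rows
        for i in range(rows): print((1e3*(R@Rn.from_euler("z",r*i,degrees=True).as_matrix()).T@d/rows).round(1))
    return s
E
python3 - <<'E'
from plan import *
info([.40,.25,.40])
info([.563,-.236,.40])
E
```

```text
t 0.1 pos [0.1389 0.5835 0.4038] yaw 166.6 tilt [-5.0e-04 -1.6e-03 -1.0e+00] F [-0.1 -0.1 -0.3] op 0.0928 q [ 1.25  0.13  1.49 -0.    1.52 -0.09]
turn tool z 69.6 in tool axes mm [-331.2 -263.9    4.2]
[-41.4 -33.    0.5]
[-45.9 -26.3   0.5]
[-49.4 -19.1   0.5]
[-51.7 -11.4   0.5]
[-52.8  -3.5   0.5]
[-52.7   4.6   0.5]
[-51.4  12.5   0.5]
[-49.   20.1   0.5]
t 0.1 pos [0.1389 0.5835 0.4038] yaw 166.6 tilt [-5.0e-04 -1.6e-03 -1.0e+00] F [-0.1 -0.1 -0.3] op 0.0928 q [ 1.25  0.13  1.49 -0.    1.52 -0.09]
turn tool z 69.6 in tool axes mm [-602.4 -698.9    4.9]
[-75.3 -87.4   0.6]
[-87.6 -75.    0.6]
[-98.  -60.9   0.6]
[-106.1  -45.3    0.6]
[-111.7  -28.8    0.6]
[-114.8  -11.5    0.6]
[-115.2    6.     0.6]
[-113.    23.3    0.6]
```

drive_tool(
  moves=[0,-34,-27,0,0,0,8.5,0,-38,-22,0,0,0,8.5,0,-41,-16,0,0,0,8.5,0,-43,-9,0,0,0,8.5,0,-43,-3,0,0,0,8.5,0,-43,4,0,0,0,8.5,0,-42,10,0,0,0,8.5,0,-40,16,0,0,0,8.5],
  grip_force=40,
)

```text
t: 0.9
tool_pos: [0.3571, 0.3107, 0.4045]
orientation: [-2.056, -2.376, 0.0]
force: [1.0, 0.7, -0.4]
opening: 0.0337
gripper_force: 0.0
```

```bash
python3 -c "
from plan import *
info([.563,-.236,.40],rows=1)"
```

```text
t 0.9 pos [0.3571 0.3107 0.4045] yaw 98.26 tilt [-2.e-04 -1.e-04 -1.e+00] F [ 1.   0.7 -0.4] op 0.0337 q [ 0.61 -0.22  1.83  0.    1.53  0.46]
turn tool z 1.3 in tool axes mm [-570.6  125.2    4.5]
```

drive_tool(
  moves=[0,-43,12,0,0,0,1.3,0,-43,12,0,0,0,0,0,-43,12,0,0,0,0,0,-43,12,0,0,0,0,0,-43,12,0,0,0,0,0,-43,12,0,0,0,0,0,-43,12,0,0,0,0,0,-43,12,0,0,0,0],
)

```text
t: 1.7
tool_pos: [0.4966, -0.0182, 0.4045]
orientation: [-2.075, -2.358, 0.0]
force: [1.0, 0.8, 0.6]
opening: 0.0005
gripper_force: 0.0
```

drive_tool(
  moves=[0,-43,7,0,0,0,0,0,-43,6,0,0,0,0,0,-43,6,0,0,0,0,0,-43,0,0,0,0,0,0,-43,0,0,0,0,0,0,0,0,0,0,0,0],
)

```text
t: 2.3
tool_pos: [0.5421, -0.2317, 0.4036]
orientation: [-2.08, -2.353, 0.003]
force: [0.1, -0.2, 0.9]
opening: 0.0002
gripper_force: 0.0
```

```bash
python3 -c "
from plan import *
info([.563,-.236,.231],rows=1)
c,W=cam('wrist'); cv2.imwrite('pics/wrist1.png',c['color'][...,::-1])
m=(abs(W[...,2]-.079)<.006)&(abs(W[...,0]-.558)<.04)&(abs(W[...,1]+.197)<.03);print(m.sum())
if m.sum()>5: print(cv2.minAreaRect(W[m][:,:2].astype(np.float32)))"
```

```text
t 2.3 pos [ 0.5421 -0.2317  0.4036] yaw 97.05 tilt [-0.0015 -0.001  -1.    ] F [ 0.1 -0.2  0.9] op 0.0002 q [-0.49  0.1   1.52 -0.    1.52 -0.61]
turn tool z 0.0 in tool axes mm [ -6.6  20.5 172.6]
282
((0.5590953826904297, -0.19715824723243713), (0.03564098849892616, 0.007686962373554707), 7.324480056762695)
```

View pics/wrist1.png

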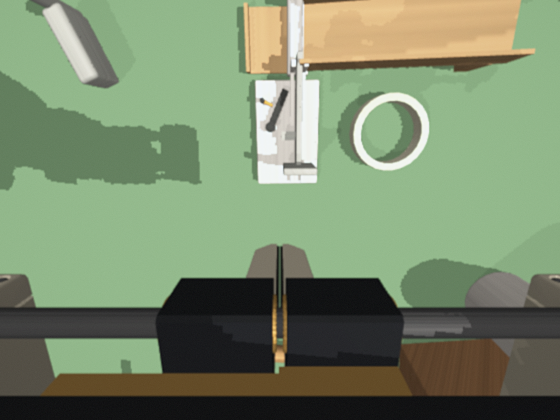

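The wrist view shows the closed fingertips at (280,260) and the tab at (300,170), with free space between them. It gives the tab at (0.559, -0.197) and 7.3°, which matches the top camera. I'll shift sideways and descend.

drive_tool(
  moves=[0,-4,11,30,0,0,0,0,-3,10,30,0,0,0,0,0,0,30,0,0,0,0,0,0,30,0,0,0,0,0,0,30,0,0,0,0,0,0,22,0,0,0,0,0,0,0,0,0,0],
)

```text
t: 3.05
tool_pos: [0.5625, -0.2293, 0.2283]
orientation: [-2.069, -2.354, 0.003]
force: [-0.5, -0.2, 0.2]
opening: 0.0005
gripper_force: 0.0
```

```bash
python3 -c "
from plan import *
info([.559+.0044,-.197-.0397,.231],rows=1)"
```

```text
t 3.05 pos [ 0.5625 -0.2293  0.2283] yaw 97.36 tilt [-0.0069  0.0039 -1.    ] F [-0.5 -0.2  0.2] op 0.0005 q [-0.47  0.3   1.63  0.    1.22 -0.6 ]
turn tool z 0.4 in tool axes mm [-7.5 -0.1 -2.7]
```

drive_tool(
  moves=[0,6,0,-3,0,0,0,0,6,0,0,0,0,0,0,5,0,0,0,0,0,0,5,0,0,0,0,0,0,5,0,0,0,0,0,0,5,0,0,0,0,0,0,0,0,0,0,0],
)

```text
invalid input at $.moves: expected a multiple of 7 numbers
```

```bash
python3 -c "
from plan import *
info([.559,-.197,.231],rows=1)"
```

```text
t 3.05 pos [ 0.5625 -0.2293  0.2283] yaw 97.36 tilt [-0.0069  0.0039 -1.    ] F [-0.5 -0.2  0.2] op 0.0005 q [-0.47  0.3   1.63  0.    1.22 -0.6 ]
turn tool z 0.4 in tool axes mm [32.4  0.7 -2.5]
```

drive_tool(
  moves=[0,6,0,-3,0,0,0,0,6,0,0,0,0,0,0,5,0,0,0,0,0,0,5,0,0,0,0,0,0,5,0,0,0,0,0,0,5,0,0,0,0,0,0,0,0,0,0,0,0],
)

```text
t: 3.75
tool_pos: [0.5607, -0.1998, 0.237]
orientation: [2.073, 2.356, 0.0]
force: [1.9, -3.6, 2.4]
opening: 0.0004
gripper_force: 1.8
```

```bash
python3 -c "
from plan import *
info([.559,-.197,.231],rows=1)"
```

```text
t 3.75 pos [ 0.5607 -0.1998  0.237 ] yaw 97.32 tilt [ 0.0024 -0.0018 -1.    ] F [ 1.9 -3.6  2.4] op 0.0004 q [-0.43  0.26  1.66 -0.    1.22 -0.56]
turn tool z 0.3 in tool axes mm [ 3.  -1.4  6. ]
```

drive_tool(
  moves=[0,5,0,1,0,0,0,0,5,0,1,0,0,0,0,5,0,1,0,0,0,0,5,0,1,0,0,0,0,5,0,0,0,0,0,0,5,0,0,0,0,0,0,5,0,0,0,0,0,0,0,0,0,0,0,0],
)

```text
t: 4.55
tool_pos: [0.5562, -0.1656, 0.2329]
orientation: [2.074, 2.356, -0.0]
force: [1.4, -5.7, 4.1]
opening: 0.0004
gripper_force: 2.8
```

```bash
python3 -c "
from plan import *
info([.559,-.197,.233],rows=1)
c,W=cam('top'); cv2.imwrite('pics/top2.png',cv2.resize(c['color'][130:250,250:420,::-1],None,fx=4,fy=4))"
```

```text
t 4.55 pos [ 0.5562 -0.1656  0.2329] yaw 97.29 tilt [ 0.0021 -0.0022 -1.    ] F [ 1.4 -5.7  4.1] op 0.0004 q [-0.38  0.22  1.71 -0.    1.21 -0.5 ]
turn tool z 0.3 in tool axes mm [-31.5  -1.2  -0.1]
```

View pics/top2.png

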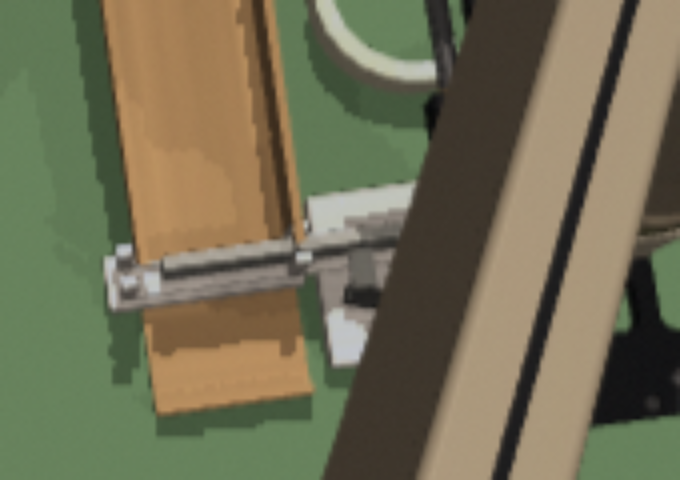

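The gate leaf has its edge at (165,265) and is nearing the end post at (125,270). The pin is at the catch tip, near (360,270). I'll keep pushing gently.

drive_tool(
  moves=[0,4,0,0,0,0,0,0,4,0,0,0,0,0,0,4,0,0,0,0,0,0,4,0,0,0,0,0,0,4,0,0,0,0,0,0,0,0,0,0,0,0],
)

```text
t: 5.2
tool_pos: [0.5536, -0.1459, 0.2328]
orientation: [2.073, 2.356, -0.001]
force: [0.8, -6.4, 3.8]
opening: 0.0007
gripper_force: 3.2
```

drive_tool(
  moves=[0,3,0,0,0,0,0,0,3,0,0,0,0,0,0,0,0,0,0,0,0],
)

```text
t: 5.5
tool_pos: [0.5532, -0.1437, 0.2331]
orientation: [2.07, 2.35, -0.008]
force: [3.6, -29.1, -5.3]
opening: 0.0001
gripper_force: 14.6
```

Force rose to 29 N with the tool stalled, so this is the end stop. I'll back off and lift clear to check.

drive_tool(
  moves=[0,-8,0,0,0,0,0,0,-15,0,0,0,0,0,0,-20,0,0,0,0,0,0,0,0,-40,0,0,0,0,0,0,-45,0,0,0,0,0,0,-45,0,0,0,0,-40,0,-30,0,0,0],
)

```text
t: 6.2
tool_pos: [0.5637, -0.2198, 0.3958]
orientation: [2.069, 2.361, 0.004]
force: [1.3, -0.3, 0.4]
opening: 0.0005
gripper_force: 0.0
```

drive_tool(
  moves=[0,-45,0,0,0,0,0,0,-45,0,0,0,0,0,0,-45,0,0,0,0,0,0,-45,0,0,0,0,0,0,-40,0,0,0,0,0,0,0,0,0,0,0,0],
)

```text
t: 6.8
tool_pos: [0.5893, -0.4457, 0.3886]
orientation: [-2.079, -2.352, 0.002]
force: [-0.6, 1.2, -0.6]
opening: 0.0006
gripper_force: 0.0
```

```bash
python3 -c "
from plan import *
info()
c,W=cam('top'); cv2.imwrite('pics/top3.png',cv2.resize(c['color'][130:250,250:420,::-1],None,fx=4,fy=4))
for a,b in((-.14,-.20),(.08,.12)):
  m=(W[...,2]>.074)&(W[...,2]<.086)&(abs(W[...,0]-.53)<.07)&(W[...,1]<a+.06 if a<0 else W[...,1]<b)&(W[...,1]>(b if a<0 else a))
  print(m.sum(),cv2.minAreaRect(W[m][:,:2].astype(np.float32)))"
```

```text
t 6.8 pos [ 0.5893 -0.4457  0.3886] yaw 97.03 tilt [-2.8e-03  9.0e-04 -1.0e+00] F [-0.6  1.2 -0.6] op 0.0006 q [-0.72  0.52  1.04 -0.    1.58 -0.84]
125 ((0.5494780540466309, -0.13185998797416687), (0.03497152775526047, 0.008371461182832718), 7.03792142868042)
133 ((0.499114453792572, 0.0986642837524414), (0.007790142670273781, 0.036009952425956726), 89.92466735839844)
```

View pics/top3.png

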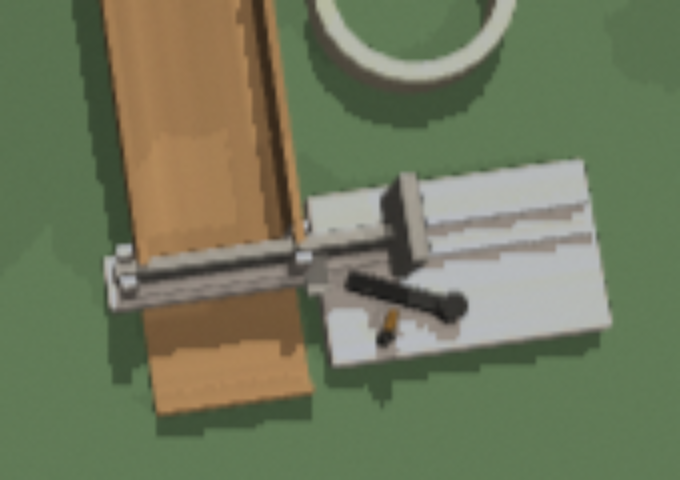

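The gate leaf now meets the end post at (135,275), and the pin at (315,270) is past the catch tip at (350,280). The catch is back at its rest position. The gate travelled about 66 mm to the stop, and the narrow tab hasn't moved.

```bash
python3 -c "
from plant import robot
print(robot.close_job())"
```

```text
the job is handed in; nothing more can be done
None
```

The wide chute's gate is pushed to its end stop with the catch snapped in behind the pin, the narrow chute's gate was left as it stood, and the job is handed in at about 7 s of the 32 s limit.

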